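# Move a snap-fit battery cover to the new control box

### The job

The blue lift control box on the bench is missing its battery cover. Press the two black side tabs of the orange cover together to free it from the old grey box, and fit the cover on the blue box: pushed fully home and level, with both tabs sprung out again so that it is locked. Work gently, squeeze the brittle tabs lightly, never wrench or ram the cover against either box, and leave the other things on the bench where they are.

Things in the scene. Friction and masses are not known exactly. Their poses are not given: they have to be found in the camera images.
- cover: Loose orange snap-fit cover, 0.1 to 0.2 kg. Origin: centre of the underside of its top plate; x along its length, y across (towards the left tab), z up. Plate 92 (x) x 66 (y) x 4 mm, ribs to 6 mm. Two black upright tabs at the middles of its long sides, at +y and -y. Same either way round (half turn about z). Starts latched on the grey box.
- left_paddle (a point): Middle of the ribbed outer face of the left (+y) tab: 29 mm to +y of the cover's origin, 22 mm above it when out. Paddle 22 mm wide (x), 8 to 36 mm above the cover's origin. Over both: 58 mm out, 48 mm pressed. Each tab slides straight in along y by 5 mm; spring 2 N at rest, 9 N fully in; cracks if squeezed over about 50 N. Closing on both along y presses both and holds the cover.
- right_paddle (a point): The same on the right (-y) tab. Low on each tab a hook reaches out to 28.5 mm from the cover's middle; flat top 10 mm below the cover's origin, ramped under side, foot 21 mm below the origin. It catches under the seat's lip (inner edge 26 mm from the middle). Both tabs must be in by about 4 mm, evenly, to pull the cover free.
- skirt_foot (a point): Centre of the bottom of the cover's skirt, 14 mm below the cover's origin. The skirt is 77.6 mm (x) by 49.6 mm (y) and goes into the seat's well.
- old_box: Worn grey control box, fixed to the bench, 140 mm (x) by 86 mm (y), 46 mm high. Origin: centre of its underside, x along its length, z up. It carries the latched cover at the start, parallel to it, cover origin 52 mm above the box's origin; it can be pushed 2 mm down to the rim. Sprung pads inside push it up with 5 N, so it rises 2 mm when freed. Its white seat frame (rim at 50 mm) is rigid.
- new_box: Blue control box, fixed, size and axes as the grey one, open. A white seat frame (rim 50 mm above the box's origin) sits in it. The frame is centred across y, but along the box's x it stands anywhere within 13 mm either side of the box's centre, held by about 8 N of friction: not in this pose, to be seen or found by feel. The cover must lie parallel to the box, either way round.
- new_mouth (a point): Point 50 mm above the blue box's origin (box's centre, not the frame's), at the seat's rim level. The well: 80 (x) x 52 (y) mm, with a lead-in slope 5 mm deep, 86 x 58 mm at the rim. Sprung pads meet the skirt when the cover's origin is 4 mm above this: 4 N, rising to 7 N at 0 mm (plate on the rim, rigid). Hooks spring out under the lips (8 mm below the rim) below 2 mm; locked, it rides at 2 mm.
- tab_left (a joint): how far the tab on the cover's +y side is pressed in, m: 0 = sprung out, 0.005 = fully in
- tab_right (a joint): the same for the tab on the cover's -y side
- battery_pack: bystander: loose black block 75 x 50 x 28 mm, lies flat; origin under its centre
- screwdriver: bystander: loose screwdriver lying on the bench
- tape_roll: bystander: loose roll, 90 mm across, 48 mm high; origin under its centre
- ink_bottle_a: bystander: loose white bottle with red label, 40 mm across, 100 mm tall, upright
- ink_bottle_b: bystander: loose white bottle with green label, 40 mm across, 100 mm tall, upright
- screw_tray: bystander: loose blue tray 120 x 90 x 30 mm
- small_carton: bystander: loose brown carton 90 x 70 x 60 mm
Not all that is in view belongs to the job. Of the things that look like the cover, the middle-sized one is meant. What is shaped like the new_box but green is not meant.

How it is judged:
On the way:
1. the cover is freed and lifted clear of the old grey box (z of cover in the frame of old_box above 0.075 m), for 0.2 s.
At the end, for the whole second after the job is handed in: The cover rests released in the blue box's seat, locked: its origin 48.5 to 53.4 mm above the box's origin, within 15.5 mm lengthwise and 3 mm crosswise of the box's centre, parallel to it within 0.06 rad and level within 0.04 rad, both tabs sprung out to within 1 mm, at rest (z of cover in the frame of new_box between 0.0485 and 0.0534 m and x of cover in the frame of new_box between -0.0155 and 0.0155 m and y of cover in the frame of new_box between -0.003 and 0.003 m and angle between the x axis of cover and the x axis of new_box, either way round below 0.06 rad and angle between cover's own z axis and vertical below 0.04 rad and value of joint each of tab_left, tab_right below 0.001 m and linear speed of cover below 0.01 m/s); the robot touches nothing.
It fails at once if the cover is forced against the old grey box with more than 25 N (contact force between cover and old_box above 25 N).
It fails at once if the cover is forced against the blue box with more than 25 N (contact force between cover and new_box above 25 N).
It fails at once if the fingers press on the cover's two tabs with more than 100 N in all (50 N a tab) (contact force between the fingers and cover above 100 N).
It fails at once if the robot pushes on a control box with more than 25 N (contact force between any of the arm, the fingers and old_box above 25 N or contact force between any of the arm, the fingers and new_box above 25 N).
It fails at once if another thing on the bench is moved by more than 15 mm (distance of any of battery_pack, screwdriver, tape_roll, ink_bottle_a, ink_bottle_b, screw_tray, small_carton from where it was at the start of the episode above 0.015 m).
It also fails if it takes over 67 s, if anything falls off the work surface, if the arm or the gripper's body presses on something with over 40 N, if the wrist force passes 120 N, or if a joint passes its speed limit or range.

### The arm

A 6-joint arm with a two-finger parallel gripper is mounted at the origin on the work surface. World frame = base frame: x ahead of the robot, y to its left, z up, the work surface at z = 0. Lengths are in m, angles in rad, forces in N, time in s.
With the tool pointing down it reaches from about 0.3 to 0.875 m from the base axis. Payload 6.4 kg.
Tool frame: the origin (TCP) lies midway between the tips of the shut fingers; the grasp point (between the pads) lies ctrl.grip_point_offset behind it (ctrl.grip_point_offset is the distance from the TCP to the grasp point, in m); z points along the fingers, y is the direction in which the jaws open and shut (so a half turn about z gives the same grasp; the last joint's range is limited). The gripper opens to 85 mm and grips with 20 to 120 N. Pads are 22 mm wide; open, the fingers measure 114 mm over their backs; the gripper's body (76 mm by 85 mm) begins 54 mm behind the grasp point. The pads swing forward as they close: fully open they stand 13 mm farther back than shut.
Start: joints at [0.948, 0.181, 1.607, -0, 1.354, -0.206], TCP at [0.233, 0.526, 0.231] pointing down, gripper open.
Joint ranges: [-2.99, 2.99], [-0.89, 2.07], [0.3, 2.58], [-1.14, 4.28], [0, 2.63], [-3.12, 3.12]. Speed limits (rad/s): [2.57, 2.57, 3.01, 3.14, 3.14, 3.14].

### API

Orientations are given as a unit quaternion [w, x, y, z].
In Python, from bench import ctrl, viewer gives the robot as it stands.
- The arm moves only by the shell command python3 -m handwheel 'ROWS' [OPENING]. ROWS is JSON, a list of rows, each an object with "travel": the shift along the tool's x, y, z as a fraction of full scale, a list of three; "dr": the turn, a rotation vector about the tool's x, y, z as a fraction of full scale, a list of three. A call has 1 to 20 rows; each row shifts and turns the pose as measured when the row begins, along the tool's axes as they then stand; what a row does not reach is not made up. Full scale, the value 1, is 150 mm for a shift and 30 degrees for a turn. A row lasts 1/12 s, in which the tool goes at most 41.7 mm and 7.16 degrees, less where a joint would pass 70% of its speed; a pose out of reach is approached as far as the arm can. A call with a number of a shift or a turn outside -1 to 1 is refused whole. A call with a gripper value outside its range is refused whole. OPENING is the opening, from -1 (shut) to 1 (fully open), set as the call begins (- or left out, the last holds). The fingers move at their own pace and stop on an object; the grip force is fixed at half the most. Time passes only in rows, so rows that do not move let the fingers close. It gives the time, the measured TCP pose, the force and the opening at its end, in the units of the state.
- ctrl.get_obs(): the state, without advancing time (a new reading comes with each control period).
- viewer.camera(name): name is "side" or "top" or "wrist"; returns the picture (480x640x3 uint8, red, green, blue); there is no depth.
- viewer.get_calibration(name): a dict with "camera_matrix" (3x3 intrinsics, pixels), "R" (3x3) and "t" (3): a world point X has camera coordinates R X + t. Camera axes: x right, y down, z forward; pixel columns grow to the right and rows downward; lengths in m; the calibration is good to about 2 mm. A picture is of the moment at which its call begins: read the wrist's pose just before it. get_calibration takes no time and is no camera call; for the wrist camera it gives the pose at the moment of the call.
- ctrl.hand_in(): hands the job in, once; it reports no verdict.
The state is a dict: "time_s": time; "q": joint angles; "dq": joint speeds; "joint_efforts": joint torques, N m; "eef_pos": TCP position; "eef_rot": TCP orientation; "wrist_force": force on the tool from outside, world axes, zero at the start; "torque": the same for the moment, N m; "opening": opening from 0.0 (shut) to 1.0 (fully open).
Only numpy, scipy, OpenCV 4.12 (cv2) and the standard library are available. Lean on these libraries where they do the work, as an engineer would, in place of code of your own. Each camera call takes 0.05 s, during which the arm holds its last target. There are 200 camera calls.

## Working session

There is one attempt and no reset: what is moved stays moved. The work goes in short steps, Python scripts to look and compute and a shell command to move; the robot and the scene stay as the last step left them, time stands still between calls to the robot, and variables do not carry over. Pictures are saved under pics/ and viewed, about 8 in all and at most 12, crops included, and the job is handed in when it is done.

```bash
ls; mkdir -p pics; python3 - <<'E'
from bench import ctrl, viewer
import cv2
print(ctrl.get_obs(), ctrl.grip_point_offset)
for n in("top","side","wrist"):
    c=viewer.get_calibration(n);print(n,c)
    cv2.imwrite(f"pics/{n}0.png",viewer.camera(n)[:,:,::-1])
E
```

```text
pics
{'time_s': 0.0, 'q': array([ 9.47730559e-01,  1.81573698e-01,  1.60800599e+00, -3.32955904e-06,
        1.35379384e+00, -2.06291876e-01]), 'dq': array([ 0.00090294,  0.00081105, -0.00122393,  0.00126267,  0.00078711,
        0.00212005]), 'joint_efforts': array([ 2.14676824e-03, -4.44848049e+01, -3.51350176e+01,  1.41867285e-04,
        8.70140648e-03, -3.17823412e-05]), 'eef_pos': array([0.23241855, 0.52532994, 0.23036677]), 'eef_rot': array([-3.57264624e-04,  2.06881579e-01,  9.78365586e-01, -8.15620795e-04]), 'wrist_force': array([ 1.82143101, -0.25399258, -0.18286778]), 'torque': array([0.02399224, 0.04393051, 0.06298159]), 'opening': 0.9941683149979021} 0.0187
top {'camera_matrix': array([[452.93635481,   0.        , 325.37259873],
       [  0.        , 452.93635481, 232.50399016],
       [  0.        ,   0.        ,   1.        ]]), 'R': array([[-0.00338199, -0.99995724, -0.00860652],
       [-0.99466645,  0.00425109, -0.10305621],
       [ 0.10308839,  0.00821208, -0.9946383 ]]), 't': array([0.0045105 , 0.55034037, 0.97447934])}
side {'camera_matrix': array([[595.0076418 ,   0.        , 326.37211835],
       [  0.        , 595.0076418 , 239.68712739],
       [  0.        ,   0.        ,   1.        ]]), 'R': array([[ 8.19451578e-01, -5.73148410e-01, -1.07730329e-04],
       [-3.17729726e-01, -4.54113543e-01, -8.32363329e-01],
       [ 4.77018797e-01,  6.82115672e-01, -5.54230347e-01]]), 't': array([-0.43425518,  0.21301796,  1.30483401])}
wrist {'camera_matrix': array([[426.22141675,   0.        , 314.25761811],
       [  0.        , 426.22141675, 245.34482408],
       [  0.        ,   0.        ,   1.        ]]), 'R': array([[ 0.40448353,  0.91454394, -0.00156424],
       [ 0.87820254, -0.38793198,  0.27976612],
       [ 0.25525159, -0.11453451, -0.96006691]]), 't': array([-0.57273062, -0.03620029,  0.37854813])}
```

View pics/top0.png

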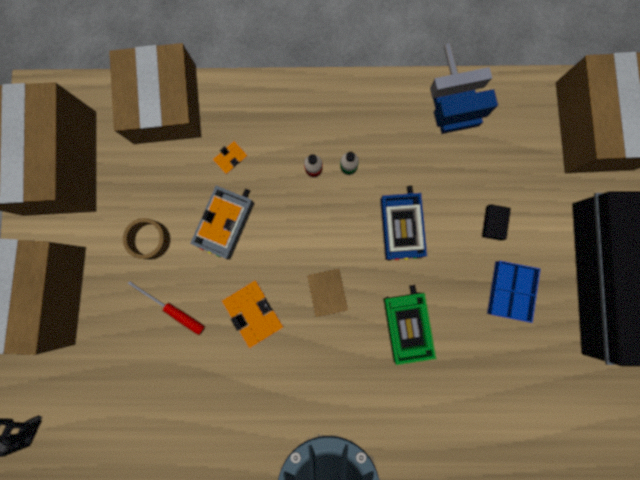

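View pics/side0.png

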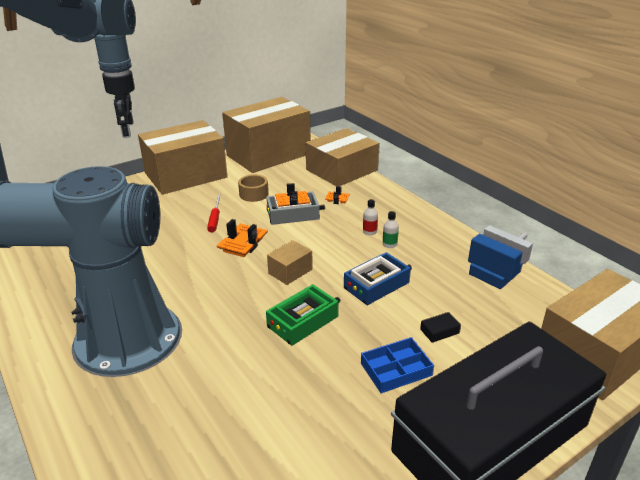

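The top view shows the grey box with the middle-sized cover at (222,222), and the blue box at (403,226). The large and small decoy covers are at (252,313) and (230,157), and the green decoy box is at (410,328).

```bash
cat > h.py <<'E'
import numpy as np, cv2
from scipy.spatial.transform import Rotation as Rn
from bench import ctrl, viewer
def ray(cal,px,z):
    px=np.atleast_2d(px).astype(float); K,R,t=cal["camera_matrix"],cal["R"],cal["t"]
    d=np.c_[(px-K[:2,2])/K[0,0],np.ones(len(px))]@R; c=-R.T@t
    return c+d*((z-c[2])/d[:,2])[:,None]
def proj(cal,X):
    p=(np.atleast_2d(X)@cal["R"].T+cal["t"])@cal["camera_matrix"].T
    return p[:,:2]/p[:,2:]
def rect(cal,mask,z,hull=True):
    """biggest blob -> world rectangle at height z: centre, long, short, yaw of the long side"""
    cs,_=cv2.findContours(mask.astype(np.uint8),cv2.RETR_EXTERNAL,cv2.CHAIN_APPROX_NONE)
    c=max(cs,key=cv2.contourArea)[:,0]
    w=ray(cal,c,z)[:,:2]
    (cx,cy),(a,b),_=r=cv2.minAreaRect((w*1000).astype(np.float32))
    P=cv2.boxPoints(r);e=[P[1]-P[0],P[2]-P[1]];e=max(e,key=np.linalg.norm)
    return np.round([cx,cy,max(a,b),min(a,b)],1),round(float(np.arctan(e[1]/e[0])),4)
def tcp():
    o=ctrl.get_obs();q=o["eef_rot"];return o["eef_pos"],Rn.from_quat(np.r_[q[1:],q[0]]),o
def goto(p,yaw):
    """print shift (fraction, tool axes) and turn for TCP p, tool down with tool x at yaw (mod pi)"""
    x,R,o=tcp(); d=R.inv().apply(np.array(p)-x)/.15
    best=None
    for k in(-1,0,1):
        y=yaw+k*np.pi
        T=Rn.from_matrix(np.array([[np.cos(y),np.sin(y),0],[np.sin(y),-np.cos(y),0],[0,0,-1]]))
        v=(R.inv()*T).as_rotvec()
        if best is None or np.linalg.norm(v)<np.linalg.norm(best): best=v
    print("travel",d.round(4),"mm",(d*150).round(1),"dr",(best/np.radians(30)).round(4),"deg",np.degrees(best).round(2))
E
python3 - <<'E'
from h import *
im=cv2.imread("pics/top0.png");cal=viewer.get_calibration("top")
hsv=cv2.cvtColor(im,cv2.COLOR_BGR2HSV);H,S,V=cv2.split(hsv)
def win(m,x0,x1,y0,y1):
    o=np.zeros_like(m,dtype=np.uint8);o[y0:y1,x0:x1]=m[y0:y1,x0:x1];return o
orange=(H>8)&(H<20)&(S>200)&(V>150)
print("cover",rect(cal,win(orange,190,260,180,265),.056))
print("blue",rect(cal,win((H>100)&(H<125)&(S>120),375,432,190,265),.046))
w=win((S<50)&(V>170),375,432,190,265);print("frame",rect(cal,w,.05))
g=win((S<70)&(V>60),185,260,182,265);print("grey",rect(cal,g,.046))
p,R,o=tcp();print(p,R.as_matrix().round(3))
c=viewer.get_calibration("wrist");print("cam in tool",R.inv().apply(-c["R"].T@c["t"]-p), (c["R"]@R.as_matrix()).round(3))
E
```

```text
cover (array([574.5, 231.4,  87.6,  61.6]), -0.3926)
blue (array([ 564.1, -166.8,  139.5,   86.2]), 0.0665)
frame (array([ 556.4, -138.8,   90. ,    6.6]), 0.0781)
grey (array([574.4, 231.8, 142.5,  88.8]), -0.3915)
[0.23250616 0.52544092 0.23060005] [[-0.914  0.405 -0.001]
 [ 0.405  0.914 -0.001]
 [ 0.    -0.001 -1.   ]]
cam in tool [ 0.07128537 -0.00143802 -0.14215492] [[ 0.    1.    0.  ]
 [-0.96  0.   -0.28]
 [-0.28  0.    0.96]]
```

```bash
python3 - <<'E'
from h import *
goto([.5745,.2315,.20],-.392)
E
```

```text
travel [-2.8781 -0.8686  0.2043] mm [-431.7 -130.3   30.6] dr [-0.0025 -0.0006 -0.0474] deg [-0.07 -0.02 -1.42]
```

```bash
python3 -m handwheel '[{"travel":[-0.1,-0.03,0],"dr":[0,0,-0.047]},{"travel":[-0.21,-0.063,0.01],"dr":[0,0,0]},{"travel":[-0.21,-0.063,0.01],"dr":[0,0,0]},{"travel":[-0.21,-0.063,0.01],"dr":[0,0,0]},{"travel":[-0.21,-0.063,0.01],"dr":[0,0,0]},{"travel":[-0.21,-0.063,0.01],"dr":[0,0,0]},{"travel":[-0.21,-0.063,0.01],"dr":[0,0,0]},{"travel":[-0.21,-0.063,0.01],"dr":[0,0,0]},{"travel":[-0.21,-0.063,0.01],"dr":[0,0,0]},{"travel":[-0.21,-0.063,0.01],"dr":[0,0,0]},{"travel":[-0.21,-0.063,0.01],"dr":[0,0,0]},{"travel":[-0.21,-0.063,0.01],"dr":[0,0,0]},{"travel":[-0.21,-0.063,0.01],"dr":[0,0,0]},{"travel":[-0.21,-0.063,0.01],"dr":[0,0,0]},{"travel":[0,0,0],"dr":[0,0,0]}]' 1; python3 - <<'E'
from h import *
goto([.5745,.2315,.20],-.392)
p,R,o=tcp();print(p,o["wrist_force"])
cal=viewer.get_calibration("wrist");im=viewer.camera("wrist")[:,:,::-1].copy();cv2.imwrite("pics/w1.png",im)
print(proj(cal,[[.5745,.2315,.056]]).round())
E
```

```text
time_s: 1.4
eef_pos: [0.5879, 0.2328, 0.2041]
eef_rot: [-0.003, 0.191, 0.982, -0.003]
wrist_force: [-0.7, 0.4, 0.3]
opening: 1.0
travel [ 0.0793 -0.0409  0.0283] mm [11.9 -6.1  4.2] dr [-0.0119 -0.01    0.0164] deg [-0.36 -0.3   0.49]
[0.58785248 0.2327583  0.20414157] [-0.70585473  0.39010921  0.33381887]
[[309. 211.]]
```

View pics/w1.png

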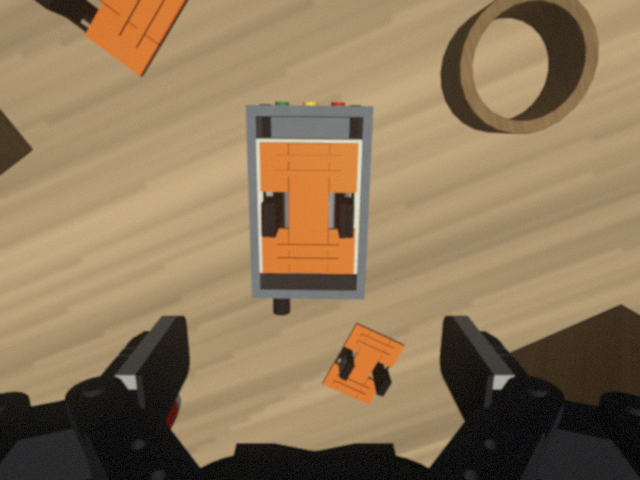

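The wrist view shows the latched cover between columns 258–360 and rows 141–275, with its paddles at (270,213) and (345,213). I'll measure it from here.

```bash
python3 - <<'E'
from h import *
im=cv2.imread("pics/w1.png");cal=viewer.get_calibration("wrist")
H,S,V=cv2.split(cv2.cvtColor(im,cv2.COLOR_BGR2HSV))
def win(m,x0,x1,y0,y1):
    o=np.zeros_like(m,dtype=np.uint8);o[y0:y1,x0:x1]=m[y0:y1,x0:x1];return o
o=win((H>5)&(H<22)&(S>180)&(V>100),252,366,132,282)
r,y=rect(cal,o,.056);print("cover",r,y)
# enclose grey box: everything not wood-like in the window
g=win(((S<60)&(V>70)),235,385,95,302);g=cv2.morphologyEx(g,cv2.MORPH_CLOSE,np.ones((9,9)))
print("grey",rect(cal,g,.046))
for a,b in((255,292),(328,362)):
    k=win((V<60),a,b,180,245);n,_,st,ce=cv2.connectedComponentsWithStats(k);i=1+np.argmax(st[1:,4]);print("pad",st[i],ray(cal,ce[i],.080).round(4))
goto([r[0]/1e3,r[1]/1e3,.10],y)
E
```

```text
cover [571.8 232.9  90.6  63.4] -0.3916
grey (array([571.5, 233.1, 140.9,  86.2]), -0.3921)
pad [263 194  20  42 674] [[0.5608 0.2135 0.08  ]]
pad [335 194  18  42 514] [[0.5775 0.2555 0.08  ]]
travel [ 0.0783 -0.0404  0.6938] mm [ 11.7  -6.1 104.1] dr [-0.0115 -0.0142  0.0165] deg [-0.34 -0.43  0.49]
```

```bash
python3 -m handwheel '[{"travel":[0.02,-0.01,0.1],"dr":[-0.012,-0.014,0.016]},{"travel":[0.02,-0.01,0.17],"dr":[0,0,0]},{"travel":[0.02,-0.01,0.17],"dr":[0,0,0]},{"travel":[0.01,-0.01,0.15],"dr":[0,0,0]},{"travel":[0.01,0,0.1],"dr":[0,0,0]},{"travel":[0,0,0],"dr":[0,0,0]}]' 1; python3 - <<'E'
from h import *
goto([.572,.2328,.059],-.392)
E
```

```text
time_s: 1.95
eef_pos: [0.5693, 0.2364, 0.0974]
eef_rot: [-0.0, 0.195, 0.981, 0.001]
wrist_force: [0.0, -0.6, -0.9]
opening: 0.998
travel [-0.0264 -0.0161  0.2559] mm [-4.  -2.4 38.4] dr [ 0.0049 -0.0013  0.0008] deg [ 0.15 -0.04  0.02]
```

```bash
python3 -m handwheel '[{"travel":[-0.026,-0.016,0],"dr":[0.005,0,0]},{"travel":[0,0,0.1],"dr":[0,0,0]},{"travel":[0,0,0.1],"dr":[0,0,0]},{"travel":[0,0,0.05],"dr":[0,0,0]},{"travel":[0,0,0],"dr":[0,0,0]}]' 1; python3 - <<'E'
from h import *
goto([.572,.2328,.059],-.392)
E
```

```text
time_s: 2.37
eef_pos: [0.573, 0.2354, 0.0636]
eef_rot: [0.002, 0.193, 0.981, 0.001]
wrist_force: [-0.3, -0.1, 0.7]
opening: 0.997
travel [-0.0001 -0.0184  0.0306] mm [-0.  -2.8  4.6] dr [0.0045 0.0058 0.008 ] deg [0.13 0.17 0.24]
```

```bash
python3 -m handwheel '[{"travel":[0,-0.018,0.03],"dr":[0,0,0.008]},{"travel":[0,0,0],"dr":[0,0,0]},{"travel":[0,0,0],"dr":[0,0,0]}]' 0.46; python3 - <<'E'
from h import *
goto([.572,.2328,.059],-.392)
E
```

```text
time_s: 2.62
eef_pos: [0.5737, 0.2333, 0.0619]
eef_rot: [0.004, 0.195, 0.981, 0.002]
wrist_force: [-1.0, -1.4, 0.6]
opening: 0.733
travel [ 0.0096 -0.0074  0.0189] mm [ 1.4 -1.1  2.8] dr [0.0084 0.012  0.0004] deg [0.25 0.36 0.01]
```

```bash
python3 -m handwheel '[{"travel":[0.005,-0.008,0.02],"dr":[0.008,0.012,0]},{"travel":[0,0,0],"dr":[0,0,0]},{"travel":[0,0,0],"dr":[0,0,0]}]' 0.46; python3 - <<'E'
from h import *
for i in range(4):
    goto([.572,.2328,.059],-.392)
    im=viewer.camera("wrist")[:,:,::-1]
print(tcp()[2]["opening"],tcp()[2]["wrist_force"])
cv2.imwrite("pics/w2.png",im)
E
```

```text
time_s: 2.87
eef_pos: [0.5738, 0.2325, 0.0607]
eef_rot: [0.001, 0.195, 0.981, 0.001]
wrist_force: [-0.4, 0.9, -0.6]
opening: 0.733
travel [ 0.012  -0.0026  0.0114] mm [ 1.8 -0.4  1.7] dr [ 0.0029  0.0039 -0.    ] deg [ 0.09  0.12 -0.  ]
travel [ 0.0117 -0.0025  0.011 ] mm [ 1.8 -0.4  1.6] dr [0.0028 0.0038 0.    ] deg [0.08 0.11 0.  ]
travel [ 0.0113 -0.0023  0.0103] mm [ 1.7 -0.3  1.5] dr [0.0027 0.0035 0.0001] deg [0.08 0.11 0.  ]
travel [ 0.0106 -0.002   0.0095] mm [ 1.6 -0.3  1.4] dr [0.0025 0.0032 0.0001] deg [0.07 0.1  0.  ]
0.731485876733084 [ 0.16388551  0.25388362 -0.47730796]
```

View pics/w2.png

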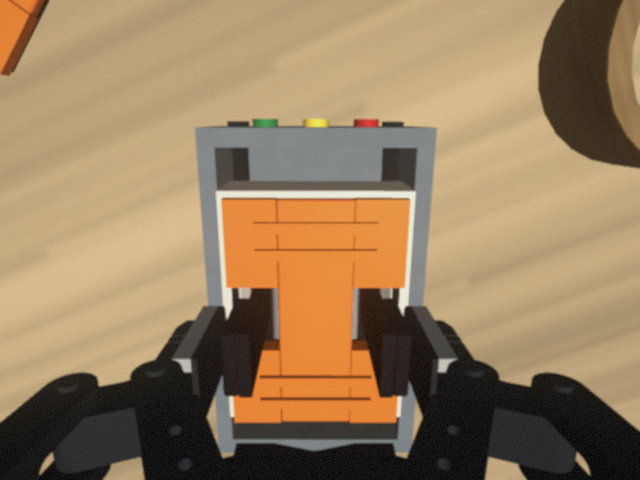

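The fingers stand symmetric either side of the paddles at (245,345) and (385,345), with a small gap on each side. I'll close in steps.

```bash
python3 -m handwheel '[{"travel":[0,0,0],"dr":[0,0,0]},{"travel":[0,0,0],"dr":[0,0,0]},{"travel":[0,0,0],"dr":[0,0,0]}]' 0.3;python3 -m handwheel '[{"travel":[0,0,0],"dr":[0,0,0]},{"travel":[0,0,0],"dr":[0,0,0]},{"travel":[0,0,0],"dr":[0,0,0]}]' 0.22;python3 -m handwheel '[{"travel":[0,0,0],"dr":[0,0,0]},{"travel":[0,0,0],"dr":[0,0,0]},{"travel":[0,0,0],"dr":[0,0,0]}]' 0.17; 
```

```text
time_s: 3.32
eef_pos: [0.5736, 0.2328, 0.0608]
eef_rot: [0.001, 0.195, 0.981, 0.001]
wrist_force: [1.2, -0.2, -0.7]
opening: 0.649
time_s: 3.57
eef_pos: [0.5738, 0.2331, 0.0617]
eef_rot: [0.001, 0.195, 0.981, 0.001]
wrist_force: [-1.9, 0.7, 3.4]
opening: 0.612
time_s: 3.82
eef_pos: [0.5738, 0.233, 0.0622]
eef_rot: [0.001, 0.195, 0.981, 0.001]
wrist_force: [-1.4, -0.1, 3.4]
opening: 0.583
```

```bash
python3 -m handwheel '[{"travel":[0,0,0],"dr":[0,0,0]},{"travel":[0,0,0],"dr":[0,0,0]},{"travel":[0,0,0],"dr":[0,0,0]}]' 0.15;python3 -m handwheel '[{"travel":[0,0,0],"dr":[0,0,0]},{"travel":[0,0,0],"dr":[0,0,0]},{"travel":[0,0,0],"dr":[0,0,0]}]' 0.135; python3 - <<'E'
from h import *
print(tcp()[2]["opening"])
cv2.imwrite("pics/w3.png",viewer.camera("wrist")[150:480,150:490,::-1])
E
```

```text
time_s: 4.07
eef_pos: [0.5737, 0.233, 0.0623]
eef_rot: [0.001, 0.195, 0.981, 0.001]
wrist_force: [-1.2, 0.3, 3.9]
opening: 0.577
time_s: 4.32
eef_pos: [0.5737, 0.233, 0.0623]
eef_rot: [0.001, 0.195, 0.981, 0.001]
wrist_force: [-1.3, 0.4, 4.8]
opening: 0.572
0.5715421709927907
```

View pics/w3.png

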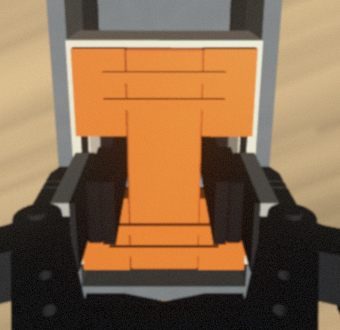

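```bash
python3 -m handwheel '[{"travel":[0,0,0],"dr":[0,0,0]},{"travel":[0,0,0],"dr":[0,0,0]},{"travel":[0,0,0],"dr":[0,0,0]},{"travel":[0,0,0],"dr":[0,0,0]}]' 0.12; python3 -m handwheel '[{"travel":[0,0,-0.02],"dr":[0,0,0]},{"travel":[0,0,-0.02],"dr":[0,0,0]},{"travel":[0,0,0],"dr":[0,0,0]}]'
```

```text
time_s: 4.7
eef_pos: [0.5737, 0.233, 0.0623]
eef_rot: [0.001, 0.195, 0.981, 0.001]
wrist_force: [-2.2, 0.2, 3.7]
opening: 0.562
time_s: 4.95
eef_pos: [0.5736, 0.2327, 0.0677]
eef_rot: [0.001, 0.195, 0.981, 0.001]
wrist_force: [-0.8, -0.2, -1.2]
opening: 0.559
```

```bash
python3 -m handwheel '[{"travel":[0,0,-0.03],"dr":[0,0,0]},{"travel":[0,0,-0.04],"dr":[0,0,0]},{"travel":[0,0,-0.06],"dr":[0,0,0]},{"travel":[0,0,-0.06],"dr":[0,0,0]},{"travel":[0,0,0],"dr":[0,0,0]},{"travel":[0,0,0],"dr":[0,0,0]}]'; python3 - <<'E'
from h import *
cv2.imwrite("pics/w4.png",viewer.camera("wrist")[:,:,::-1])
E
```

```text
time_s: 5.45
eef_pos: [0.5729, 0.2325, 0.0984]
eef_rot: [0.0, 0.195, 0.981, 0.0]
wrist_force: [-0.2, 0.7, -1.0]
opening: 0.562
```

View pics/w4.png

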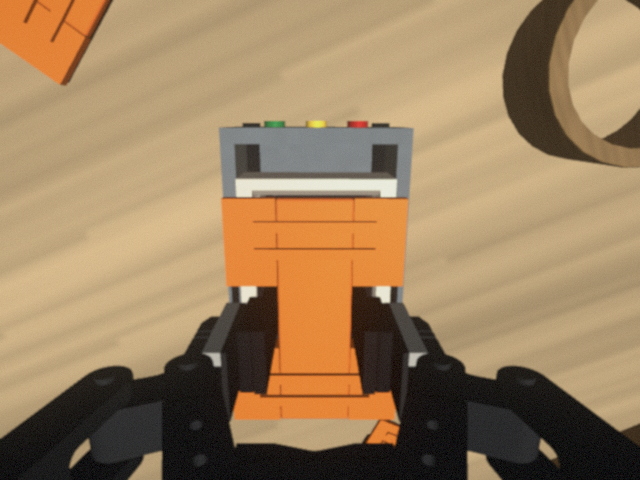

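The cover moves with the fingers: its plate edge is still at row 198, and the white seat is now visible below it. I'll lift, turn and carry it to a viewing point short of the blue box.

```bash
python3 -m handwheel '[{"travel":[0,0,-0.1],"dr":[0,0,0]},{"travel":[0,0,-0.16],"dr":[0,0,0]},{"travel":[0,0,-0.16],"dr":[0,0,-0.1]},{"travel":[0,0,-0.16],"dr":[0,0,-0.18]},{"travel":[0,0,-0.1],"dr":[0,0,-0.18]},{"travel":[0,0,-0.05],"dr":[0,0,-0.18]},{"travel":[0,0,0],"dr":[0,0,-0.18]},{"travel":[0,0,0],"dr":[0,0,-0.05]},{"travel":[0,0,0],"dr":[0,0,0]}]'; python3 - <<'E'
from h import *
goto([.645,-.165,.2],.0665)
im=cv2.imread("pics/top0.png");cal=viewer.get_calibration("top")
hsv=cv2.cvtColor(im,cv2.COLOR_BGR2HSV)[190:265,375:432];H,S,V=cv2.split(hsv)
w=((S<70)&(V>140)).astype(np.uint8)
pts=np.argwhere(w)[:,::-1]+[375,190]
print(len(pts)); P=ray(cal,pts,.05)[:,:2]*1000
c,s=np.cos(.0665),np.sin(.0665); L=(P-[564.1,-166.8])@np.array([[c,-s],[s,c]])
print(np.percentile(L,[0,1,3,97,99,100],axis=0).round(1))
E
```

```text
time_s: 6.25
eef_pos: [0.5714, 0.2321, 0.2113]
eef_rot: [-0.001, -0.043, 0.999, -0.0]
wrist_force: [0.3, 0.0, -0.7]
opening: 0.561
travel [-0.2614 -2.6798  0.0747] mm [ -39.2 -402.    11.2] dr [-0.0001 -0.0047  0.0374] deg [-0.   -0.14  1.12]
434
[[-53.3 -38.3]
 [-52.9 -38.1]
 [-52.5 -37.5]
 [ 41.2  32.6]
 [ 41.7  33. ]
 [ 42.6  33.4]]
```

```bash
python3 -m handwheel '[{"travel":[-0.01,-0.1,0],"dr":[0,0,0.037]},{"travel":[-0.02,-0.2,0],"dr":[0,0,0]},{"travel":[-0.02,-0.22,0],"dr":[0,0,0]},{"travel":[-0.02,-0.22,0],"dr":[0,0,0]},{"travel":[-0.02,-0.22,0],"dr":[0,0,0]},{"travel":[-0.02,-0.22,0],"dr":[0,0,0]},{"travel":[-0.02,-0.22,0],"dr":[0,0,0]},{"travel":[-0.02,-0.22,0],"dr":[0,0,0]},{"travel":[-0.02,-0.22,0],"dr":[0,0,0]},{"travel":[-0.02,-0.22,0],"dr":[0,0,0]},{"travel":[-0.02,-0.22,0],"dr":[0,0,0]},{"travel":[-0.02,-0.22,0],"dr":[0,0,0]},{"travel":[-0.02,-0.15,0],"dr":[0,0,0]},{"travel":[0,-0.05,0],"dr":[0,0,0]},{"travel":[0,0,0],"dr":[0,0,0]},{"travel":[0,0,0],"dr":[0,0,0]}]'; python3 - <<'E'
from h import *
goto([.645,-.165,.2],.0665)
p,R,o=tcp();cal=viewer.get_calibration("wrist");im=viewer.camera("wrist")[:,:,::-1].copy();cv2.imwrite("pics/w5.png",im)
np.savez("w5.npz",p=p,R=R.as_matrix(),**{"c"+k:v for k,v in cal.items()})
E
```

```text
time_s: 7.58
eef_pos: [0.627, -0.1974, 0.2021]
eef_rot: [-0.007, -0.019, 1.0, 0.0]
wrist_force: [0.2, 1.2, -0.7]
opening: 0.56
travel [-0.1284  0.2116  0.0126] mm [-19.3  31.7   1.9] dr [ 0.0025 -0.0276 -0.0562] deg [ 0.08 -0.83 -1.68]
```

View pics/w5.png

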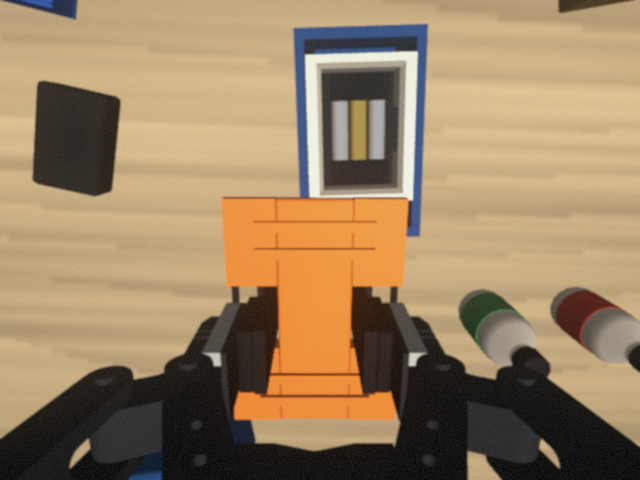

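The wrist view shows the whole seat frame (columns 307–417, rows 52–200) in the blue box, which spans columns 295–428 and rows 25–235. The held cover's front edge is at row 198.

```bash
python3 - <<'E'
from h import *
d=np.load("w5.npz");cal={k:d["c"+k] for k in("camera_matrix","R","t")};p,R=d["p"],Rn.from_matrix(d["R"])
im=cv2.imread("pics/w5.png");H,S,V=cv2.split(cv2.cvtColor(im,cv2.COLOR_BGR2HSV))
def win(m,x0,x1,y0,y1):
    o=np.zeros_like(m,dtype=np.uint8);o[y0:y1,x0:x1]=m[y0:y1,x0:x1];return o
w=win((S<50)&(V>200),296,430,35,210)
print("frame outer",rect(cal,w,.05))
cs,_=cv2.findContours(w,cv2.RETR_CCOMP,cv2.CHAIN_APPROX_NONE)
hole=sorted(cs,key=cv2.contourArea)[-2]
m=np.zeros_like(w);cv2.drawContours(m,[hole],-1,1,-1);print("frame inner(86x58)",rect(cal,m,.05))
cv2.imwrite("pics/m.png",w*255)
b=win((H>100)&(H<125)&(S>120)&(V>60),285,440,18,245);
b=cv2.dilate(b,np.ones((1,1)))
cs,_=cv2.findContours(b,cv2.RETR_EXTERNAL,cv2.CHAIN_APPROX_NONE);c=np.vstack([k[:,0] for k in cs if len(k)>40])
W=ray(cal,c,.046)[:,:2]*1000
r=cv2.minAreaRect(W.astype(np.float32));print("box",r)
o=(H>5)&(H<22)&(S>180)&(V>100); o=win(o,200,430,190,440)
for dz in(.0063,.0083): # plate top below TCP
    X=p-np.array([0,0,dz]);
    cs,_=cv2.findContours(o,cv2.RETR_EXTERNAL,cv2.CHAIN_APPROX_NONE);cc=max(cs,key=cv2.contourArea)[:,0]
    T=R.inv().apply(ray(cal,cc,X[2])-p)*1000
    f=T[T[:,0]>20]; print(dz,"tool coords: x range",T[:,0].min().round(1),T[:,0].max().round(1),"y",T[:,1].min().round(1),T[:,1].max().round(1))
    q=cv2.minAreaRect(T[:,:2].astype(np.float32));print(q)
E
```

```text
frame outer (array([ 557.5, -169.9,   95.1,   71.6]), 0.0655)
frame inner(86x58) (array([ 557.8, -169.7,   86.5,   58.4]), 0.0649)
box ((562.6965942382812, -169.7065887451172), (137.3583221435547, 83.60750579833984), 3.7759156227111816)
0.0063 tool coords: x range -45.4 45.8 y -34.3 31.6
((0.22980880737304688, -1.3127632141113281), (65.9026870727539, 91.16251373291016), 89.98712921142578)
0.0083 tool coords: x range -46.9 45.5 y -34.7 32.1
((-0.7290763854980469, -1.3144302368164062), (66.78446197509766, 92.38226318359375), 89.98712921142578)
```

```bash
python3 - <<'E'
from h import *
goto([.5574,-.1685,.12],.0655)
E
```

```text
travel [0.4474 0.2068 0.5538] mm [67.1 31.  83.1] dr [ 0.0024 -0.0282 -0.0529] deg [ 0.07 -0.85 -1.59]
```

```bash
python3 -m handwheel '[{"travel":[0.06,0.03,0],"dr":[0.002,-0.028,-0.053]},{"travel":[0.1,0.05,0.05],"dr":[0,0,0]},{"travel":[0.1,0.05,0.08],"dr":[0,0,0]},{"travel":[0.1,0.05,0.1],"dr":[0,0,0]},{"travel":[0.06,0.03,0.1],"dr":[0,0,0]},{"travel":[0.03,0,0.1],"dr":[0,0,0]},{"travel":[0,0,0.06],"dr":[0,0,0]},{"travel":[0,0,0.03],"dr":[0,0,0]},{"travel":[0,0,0],"dr":[0,0,0]},{"travel":[0,0,0],"dr":[0,0,0]}]'; python3 - <<'E'
from h import *
goto([.5574,-.1685,.10],.0655)
E
```

```text
time_s: 8.47
eef_pos: [0.5555, -0.1528, 0.123]
eef_rot: [0.002, -0.041, 0.999, 0.001]
wrist_force: [0.3, -0.1, -0.2]
opening: 0.563
travel [-0.0039 -0.106   0.1528] mm [ -0.6 -15.9  22.9] dr [0.0048 0.0065 0.0302] deg [0.14 0.19 0.91]
```

```bash
python3 -m handwheel '[{"travel":[0,-0.05,0.03],"dr":[0.005,0.006,0.03]},{"travel":[0,-0.05,0.06],"dr":[0,0,0]},{"travel":[0,0,0.04],"dr":[0,0,0]},{"travel":[0,0,0.0],"dr":[0,0,0]},{"travel":[0,0,0],"dr":[0,0,0]}]'; python3 - <<'E'
from h import *
goto([.5574,-.1685,.09],.0655)
E
```

```text
time_s: 8.88
eef_pos: [0.5599, -0.1709, 0.1041]
eef_rot: [0.002, -0.032, 0.999, -0.002]
wrist_force: [0.2, -0.2, -0.4]
opening: 0.561
travel [0.0158 0.0171 0.0939] mm [ 2.4  2.6 14.1] dr [-0.0066  0.0089 -0.0032] deg [-0.2   0.27 -0.1 ]
```

```bash
python3 -m handwheel '[{"travel":[0.016,0.017,0.03],"dr":[-0.006,0.009,-0.003]},{"travel":[0,0,0.04],"dr":[0,0,0]},{"travel":[0,0,0.0],"dr":[0,0,0]},{"travel":[0,0,0],"dr":[0,0,0]}]'; python3 - <<'E'
from h import *
p,R,o=tcp();cal=viewer.get_calibration("wrist");im=viewer.camera("wrist")[:,:,::-1].copy();cv2.imwrite("pics/w6.png",im)
np.savez("w6.npz",p=p,R=R.as_matrix(),**{"c"+k:v for k,v in cal.items()})
goto([.5574,-.1685,.09],.0655)
s=viewer.camera("side")[230:320,320:430,::-1];s=cv2.resize(s,None,fx=4,fy=4,interpolation=cv2.INTER_CUBIC)
cv2.imwrite("pics/c6.png",np.vstack([im[0:240,130:570],s]))
E
```

```text
time_s: 9.22
eef_pos: [0.5569, -0.1686, 0.0924]
eef_rot: [-0.0, -0.032, 0.999, 0.0]
wrist_force: [-0.3, 0.5, -1.5]
opening: 0.557
travel [-0.004  -0.0001  0.0151] mm [-0.6 -0.   2.3] dr [ 0.001  -0.002  -0.0015] deg [ 0.03 -0.06 -0.05]
```

View pics/c6.png

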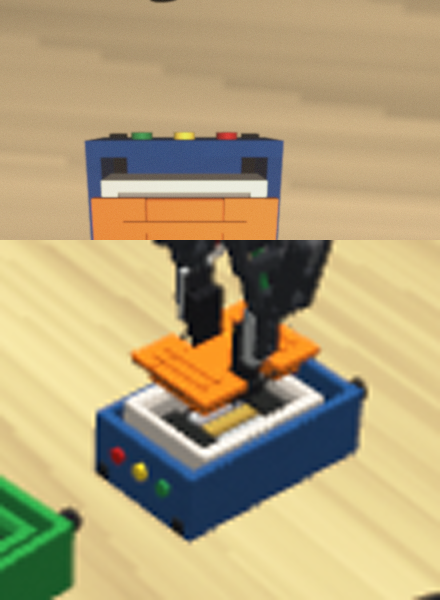

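The front edge of the frame shows at crop row 180, columns 101–268, and the cover sits over it. I'll check the offsets in tool axes.

```bash
python3 - <<'E'
from h import *
d=np.load("w6.npz");cal={k:d["c"+k] for k in("camera_matrix","R","t")};p,R=d["p"],Rn.from_matrix(d["R"])
im=cv2.imread("pics/w6.png");H,S,V=cv2.split(cv2.cvtColor(im,cv2.COLOR_BGR2HSV))
def edges(m,y):
    x=np.flatnonzero(m[y]);return x.min(),x.max()+1
def show(n,m,rows,z):
    for y in rows:
        a,b=edges(m,y);T=R.inv().apply(ray(cal,[[a,y],[b,y]],z)-p)*1000;print(n,y,a,b,"x",T[:,0].round(1),"ymid",T[:,1].mean().round(2),"w",(T[1]-T[0])[1].round(1))
c=np.zeros_like(H,bool);c[:,190:440]=1
show("box",c&(H>100)&(H<125)&(S>120)&(V>60),(144,150),.046)
w=c&(S<50)&(V>170);r=np.flatnonzero(w[:,300:330].sum(1)>25);print("frame rows",r.min(),r.max());show("frame",w,(r.min()+1,r.min()+4,190),.05)
o=c&(H>5)&(H<22)&(S>180)&(V>100);r=np.flatnonzero(o[:,300:330].sum(1)>25);print("cover rows",r.min());show("cover",o,(r.min()+1,215),p[2]-.0073)
show("frame-edge",w,(181,),.05)
E
```

```text
box 144 217 412 x [62.4 62.4] ymid -1.09 w 84.0
box 150 217 412 x [59.9 59.9] ymid -1.09 w 84.4
frame rows 181 194
frame 182 231 398 x [46.6 46.6] ymid -1.08 w 72.2
frame 185 231 397 x [45.3 45.3] ymid -1.3 w 71.9
frame 190 231 397 x [43.1 43.1] ymid -1.3 w 72.1
cover rows 199
cover 200 223 406 x [45.  45.1] ymid -1.09 w 64.9
cover 215 224 399 x [39.6 39.6] ymid -2.16 w 62.6
frame-edge 181 231 397 x [47.  47.1] ymid -1.3 w 71.7
```

```bash
python3 -m handwheel '[{"travel":[0,0,0.03],"dr":[0,0,0]},{"travel":[0,0,0.04],"dr":[0,0,0]},{"travel":[0,0,0.03],"dr":[0,0,0]},{"travel":[0,0,0.02],"dr":[0,0,0]},{"travel":[0,0,0],"dr":[0,0,0]}]'; python3 - <<'E'
from h import *
goto([.5574,-.1685,.065],.0655)
E
```

```text
time_s: 9.73
eef_pos: [0.5574, -0.1686, 0.0733]
eef_rot: [0.0, -0.033, 0.999, -0.0]
wrist_force: [-0.7, -0.5, -1.6]
opening: 0.56
travel [-0.      0.0006  0.0555] mm [-0.   0.1  8.3] dr [-0.0009  0.001  -0.0007] deg [-0.03  0.03 -0.02]
```

```bash
for i in 1 ; do python3 -m handwheel '[{"travel":[0,0,0.02],"dr":[0,0,0]},{"travel":[0,0,0.02],"dr":[0,0,0]},{"travel":[0,0,0],"dr":[0,0,0]}]'; done; python3 -m handwheel '[{"travel":[0,0,0.015],"dr":[0,0,0]},{"travel":[0,0,0.01],"dr":[0,0,0]},{"travel":[0,0,0],"dr":[0,0,0]}]'
```

```text
time_s: 9.98
eef_pos: [0.5573, -0.1685, 0.0664]
eef_rot: [0.0, -0.033, 0.999, -0.0]
wrist_force: [-0.6, 0.6, -1.5]
opening: 0.559
time_s: 10.23
eef_pos: [0.5576, -0.1688, 0.0631]
eef_rot: [0.0, -0.033, 0.999, -0.0]
wrist_force: [-2.3, 0.6, 2.3]
opening: 0.559
```

```bash
python3 -m handwheel '[{"travel":[0,0,0.012],"dr":[0,0,0]},{"travel":[0,0,0],"dr":[0,0,0]}]'; python3 -m handwheel '[{"travel":[0,0,0.012],"dr":[0,0,0]},{"travel":[0,0,0],"dr":[0,0,0]}]'; python3 -c "
from h import *
goto([.5574,-.1685,.06],.0655)"
```

```text
time_s: 10.4
eef_pos: [0.5578, -0.1689, 0.0621]
eef_rot: [0.0, -0.033, 0.999, -0.0]
wrist_force: [-2.2, 1.5, 3.9]
opening: 0.557
time_s: 10.57
eef_pos: [0.5581, -0.169, 0.061]
eef_rot: [0.001, -0.033, 0.999, -0.001]
wrist_force: [-2.2, 0.3, 4.6]
opening: 0.563
travel [0.0042 0.0034 0.0065] mm [0.6 0.5 1. ] dr [-0.0024  0.0024 -0.0002] deg [-0.07  0.07 -0.01]
```

```bash
python3 -m handwheel '[{"travel":[0,0,0.012],"dr":[0,0,0]},{"travel":[0,0,0],"dr":[0,0,0]}]';  python3 -m handwheel '[{"travel":[0,0,0.012],"dr":[0,0,0]},{"travel":[0,0,0],"dr":[0,0,0]}]'
```

```text
time_s: 10.73
eef_pos: [0.5584, -0.1691, 0.0602]
eef_rot: [0.001, -0.033, 0.999, -0.001]
wrist_force: [-2.3, 1.2, 5.9]
opening: 0.565
time_s: 10.9
eef_pos: [0.5588, -0.1691, 0.0598]
eef_rot: [0.001, -0.033, 0.999, -0.001]
wrist_force: [-2.6, 0.6, 5.1]
opening: 0.562
```

```bash
python3 -m handwheel '[{"travel":[0,0,0.012],"dr":[0,0,0]},{"travel":[0,0,0.005],"dr":[0,0,0]}]';  python3 -m handwheel '[{"travel":[0,0,0.012],"dr":[0,0,0]},{"travel":[0,0,0],"dr":[0,0,0]}]'
```

```text
time_s: 11.07
eef_pos: [0.5592, -0.1692, 0.0589]
eef_rot: [0.002, -0.033, 0.999, -0.001]
wrist_force: [-5.3, 2.0, 8.1]
opening: 0.564
time_s: 11.23
eef_pos: [0.5595, -0.1692, 0.0589]
eef_rot: [0.002, -0.033, 0.999, -0.001]
wrist_force: [-3.0, 1.2, 5.1]
opening: 0.562
```

```bash
python3 - <<'E'
from h import *
im=viewer.camera("wrist")[:,:,::-1].copy();cv2.imwrite("pics/w7.png",im)
s=viewer.camera("side")[230:320,320:430,::-1];s=cv2.resize(s,None,fx=4,fy=4,interpolation=cv2.INTER_CUBIC)
cv2.imwrite("pics/c7.png",np.vstack([im[90:330,100:540],s]))
print(tcp()[2]["wrist_force"])
E
```

```text
[-2.09395803  1.11333479  5.37225866]
```

View pics/c7.png

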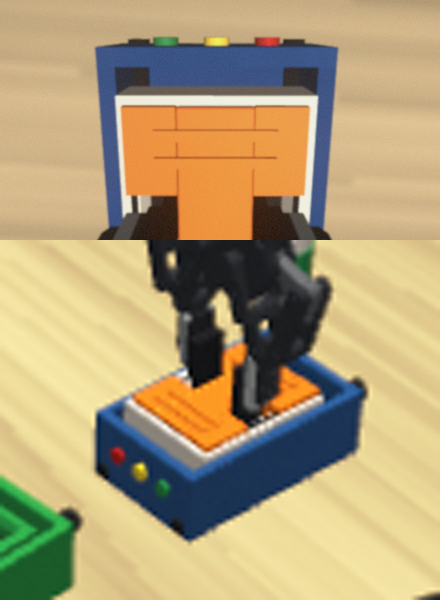

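The cover is inside the seat, level, with its plate close to the rim. I'll release in steps while keeping light down pressure.

```bash
python3 -m handwheel '[{"travel":[0,0,0.012],"dr":[0,0,0]},{"travel":[0,0,0.008],"dr":[0,0,0]},{"travel":[0,0,0.008],"dr":[0,0,0]}]' 0.2;  python3 -m handwheel '[{"travel":[0,0,0.006],"dr":[0,0,0]},{"travel":[0,0,0.006],"dr":[0,0,0]}]' 0.28; python3 -m handwheel '[{"travel":[0,0,0.003],"dr":[0,0,0]},{"travel":[0,0,0],"dr":[0,0,0]}]' 0.36; python3 -m handwheel '[{"travel":[0,0,0],"dr":[0,0,0]},{"travel":[0,0,0],"dr":[0,0,0]},{"travel":[0,0,0],"dr":[0,0,0]}]' 0.5;python3 - <<'E'
from h import *
im=viewer.camera("wrist")[:,:,::-1].copy();cv2.imwrite("pics/w8.png",im)
s=viewer.camera("side")[230:320,320:430,::-1];s=cv2.resize(s,None,fx=4,fy=4,interpolation=cv2.INTER_CUBIC)
cv2.imwrite("pics/c8.png",np.vstack([im[150:390,100:540],s]))
E
```

```text
time_s: 11.58
eef_pos: [0.5602, -0.1697, 0.0566]
eef_rot: [0.002, -0.033, 0.999, -0.002]
wrist_force: [-3.3, 1.3, 8.8]
opening: 0.6
time_s: 11.75
eef_pos: [0.5604, -0.1696, 0.0557]
eef_rot: [0.003, -0.033, 0.999, -0.002]
wrist_force: [-2.3, 1.4, 5.6]
opening: 0.642
time_s: 11.92
eef_pos: [0.5607, -0.1692, 0.0551]
eef_rot: [0.003, -0.033, 0.999, -0.001]
wrist_force: [-0.3, 0.7, 2.3]
opening: 0.682
time_s: 12.17
eef_pos: [0.5608, -0.1694, 0.0544]
eef_rot: [0.003, -0.033, 0.999, -0.002]
wrist_force: [-0.2, -0.4, 0.4]
opening: 0.75
```

View pics/c8.png

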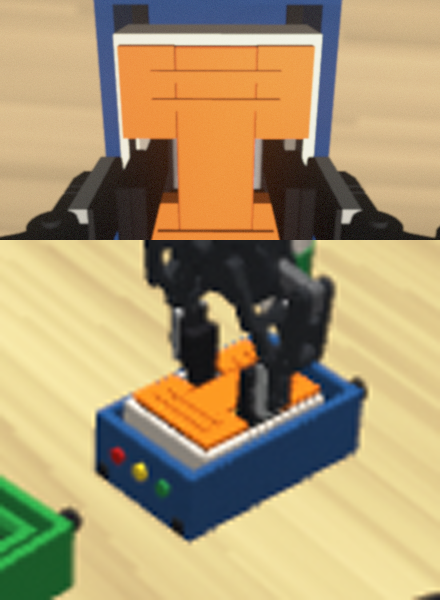

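```bash
python3 -m handwheel '[{"travel":[0,0,0],"dr":[0,0,0]},{"travel":[0,0,0],"dr":[0,0,0]},{"travel":[0,0,-0.05],"dr":[0,0,0]},{"travel":[0,0,-0.1],"dr":[0,0,0]},{"travel":[0,0,-0.18],"dr":[0,0,0]},{"travel":[0,0,-0.18],"dr":[0,0,0]},{"travel":[0,0,-0.18],"dr":[0,0,0]},{"travel":[-0.1,0,-0.18],"dr":[0,0,0]},{"travel":[-0.1,0,-0.1],"dr":[0,0,0]},{"travel":[0,0,0],"dr":[0,0,0]},{"travel":[0,0,0],"dr":[0,0,0]}]' 0.9; python3 - <<'E'
from h import *
p,R,o=tcp();cal=viewer.get_calibration("wrist");im=viewer.camera("wrist")[:,:,::-1].copy();cv2.imwrite("pics/w9.png",im)
np.savez("w9.npz",p=p,R=R.as_matrix(),**{"c"+k:v for k,v in cal.items()});print(p)
uv=proj(cal,[[.56,-.17,.056]])[0].astype(int);print(uv)
H,S,V=cv2.split(cv2.cvtColor(im,cv2.COLOR_BGR2HSV))
m=((H>5)&(H<22)&(S>180)&(V>100)).astype(np.uint8);r,y=rect(cal,m,.056);print("cover",r,y)
y0,y1=max(uv[1]-110,0),uv[1]+110
cv2.imwrite("pics/c9.png",cv2.resize(im[y0:y1,uv[0]-110:uv[0]+110],None,fx=2.5,fy=2.5,interpolation=cv2.INTER_CUBIC))
E
```

```text
time_s: 13.18
eef_pos: [0.5889, -0.1665, 0.209]
eef_rot: [0.002, -0.033, 0.999, -0.001]
wrist_force: [-0.2, 1.0, -1.0]
opening: 0.951
[ 0.5888514  -0.16650024  0.20900365]
[314 184]
cover [ 559.5 -170.5   89.8   63.3] 0.0656
```

View pics/c9.png

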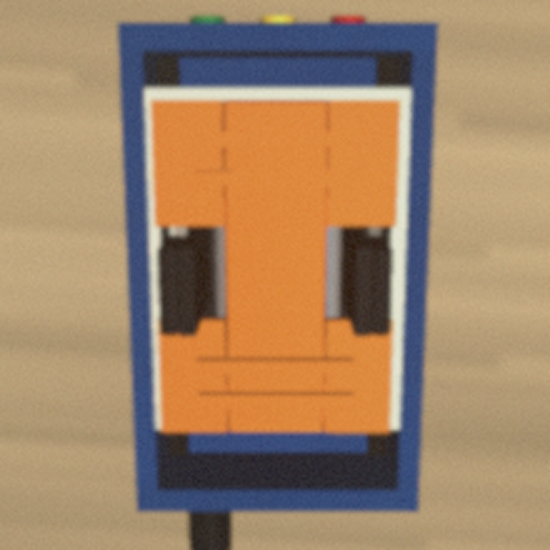

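The cover lies level and parallel in the white frame, and the paddles at crop (180,280) and (370,280) stand out towards the plate edges. As a last check, I'll compare the paddle span with the latched state seen at the start.

```bash
python3 - <<'E'
from h import *
d=np.load("w9.npz");cal={k:d["c"+k] for k in("camera_matrix","R","t")}
def span(f,cx,y0,y1):
    im=cv2.imread(f);H,S,V=cv2.split(cv2.cvtColor(im,cv2.COLOR_BGR2HSV));k=(V<75)
    out=[]
    for y in range(y0,y1,4):
        x=np.flatnonzero(k[y,cx-55:cx+55])+cx-55; out.append((y,x.min(),x.max()))
    o=((H>5)&(H<22)&(S>180)&(V>100))[130:290,cx-60:cx+60];xs=np.flatnonzero(o.any(0));ys=np.flatnonzero(o.any(1));print(f,"orange",np.ptp(xs),np.ptp(ys))
    print(out)
span("pics/w1.png",309,210,234);span("pics/w9.png",314,180,206)
im=cv2.imread("pics/w9.png");H,S,V=cv2.split(cv2.cvtColor(im,cv2.COLOR_BGR2HSV))
b=((H>100)&(H<125)&(S>120)&(V>50)).astype(np.uint8);b[:, :240]=0;b[:,400:]=0;b[300:]=0
r,y=rect(cal,b,.046);print("blue",r,y)
dd=np.array([559.5,-170.5])-r[:2];print("cover in box",dd@[np.cos(y),np.sin(y)],dd@[-np.sin(y),np.cos(y)])
print(ctrl.get_obs()["wrist_force"])
E
```

```text
pics/w1.png orange 94 129
[(210, np.int64(262), np.int64(352)), (214, np.int64(262), np.int64(352)), (218, np.int64(262), np.int64(351)), (222, np.int64(263), np.int64(351)), (226, np.int64(263), np.int64(351)), (230, np.int64(263), np.int64(351))]
pics/w9.png orange 93 116
[(180, np.int64(269), np.int64(358)), (184, np.int64(269), np.int64(358)), (188, np.int64(269), np.int64(358)), (192, np.int64(269), np.int64(358)), (196, np.int64(269), np.int64(358)), (200, np.int64(269), np.int64(358)), (204, np.int64(269), np.int64(358))]
blue [ 562.9 -169.6  138.1   83.4] 0.0657
cover in box -3.4517520763367937 -0.6748389463453418
[-0.10723085 -0.0057945  -0.37224654]
```

```bash
python3 -c "
from bench import ctrl
print(ctrl.hand_in())"
```

```text
the job is handed in; nothing more can be done
None
```

I freed the orange cover from the grey box, carried it to the blue box, pressed it home in the seat, released it and backed the arm off. I handed the job in at about 13 s; no verdict is reported.

- **Forces:** I closed the fingers in small steps and stopped at about 47.6 mm of opening, so the tabs took little more than their springs. The highest wrist force I read was about 9 N, while pressing the cover home and releasing it.
- **Position:** the last wrist picture puts the cover about 3.5 mm lengthwise and 0.7 mm crosswise from the blue box's centre. It is parallel to within 0.001 rad and looks level.
- **Tabs:** the paddles span 89 px, against 88–90 px when the cover was latched on the grey box. Both tabs are therefore out, and the cover should be locked. I inferred the lock from that span and did not tug the cover to test it.
- **Height:** I judged this only from the plate's apparent size and the seating force, both consistent with the plate at or just above the rim.
- **Disagreements:** the top and wrist cameras differed by about 3 mm on both boxes. I relied on the wrist camera. The arm also drifted about 3 mm lengthwise while pressing and releasing, and the cover still seated properly.

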